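# Slide the loaded drip plate into the paneer press and screw the press down

## Robot

A 6-joint arm with a two-finger parallel gripper is mounted at the origin on a cart in front of the work surface, level with it; the furniture and walls round the work are solid. World frame = base frame: x ahead of the robot, y to its left, z up, the work surface at z = 0. Lengths are in m, angles in degrees, forces in N, time in s.
With the tool pointing down it reaches from about 0.35 to 0.875 m from the base axis. Payload 4.2 kg.
Tool frame: the origin (TCP) lies on the centre line of the jaws, within the pads' length; the fingertips stand 19 mm ahead of it and the grasp point (between the pads) is the TCP; x points along the fingers, y is the direction in which the jaws open and shut, and the axes are right-handed (so a half turn about x gives the same grasp; the last joint's range is limited). The gripper opens to 87 mm and grips with 3 to 60 N. Pads are 19 mm wide; open, the fingers measure 117 mm over their backs; the gripper's body (75 mm by 190 mm) begins 51 mm behind the grasp point.
Start: joints at [-50.959, 22.042, 0.453, 0, -68.411, -14.817], TCP at [0.256, -0.57, 0.242] pointing down, gripper open.
Joint ranges: [-179.83, 179.83], [-69.29, 118.12], [-61.27, 80.66], [-181.25, 117.63], [-171.15, -9.14], [-177.46, 177.46]. Speed limits (degrees/s): [159.86, 159.86, 180, 180, 180, 180].

## Interface

Orientations are given as a 3x3 rotation matrix whose columns are the frame's x, y, z axes.
In Python, from station import r, viewer, job, spotter gives the robot as it stands.
- The arm moves only by the tool play_rows, never from a script. Its argument "commands" is a list of rows, each an object of numbers: "fingers": the gripper command: -1 is fully open, 1 is shut, values between are in proportion; "tx", "ty", "tz": the shift along the tool's x, y, z normalised to -1 to 1, where 1 is 750 mm; "ax", "ay", "az": the turn, a rotation vector about the tool's x, y, z normalised to -1 to 1, where 1 is pi rad. In form: [{"fingers": .., "tx": .., "ty": .., "tz": .., "ax": .., "ay": .., "az": ..}, ...]. A call has 1 to 5 rows; each row is the pose to reach, as a shift and turn from the pose commanded when the call began, along the tool's axes at that moment, turning the shorter way round; what a row does not reach only later rows make up. A row lasts 1/12 s, in which the tool goes at most 41.7 mm and 7.16 degrees, less where a joint would pass 70% of its speed; a pose out of reach is approached as far as the arm can. A call with a number of a shift or a turn outside -1 to 1 is refused whole. A call with a gripper value outside its range is refused whole. The fingers move at their own pace and stop on an object; the grip force is fixed at half the most. Time passes only in rows, so rows that repeat a pose let the fingers close. It gives the time, the measured TCP pose, the force and the opening at its end, in the units of the state.
- r.sense(): the state, without advancing time (a new reading comes with each control period).
- viewer.capture(name): name is "scene" or "top"; returns a dict with "image" (384x512x3 uint8, red, green, blue), "fx", "fy", "cx", "cy" (pixels), "R" (3x3) and "t" (3): a world point X has camera coordinates R X + t. Camera axes: x right, y down, z forward; pixel columns grow to the right and rows downward; lengths in m; the calibration is good to about 2 mm. A picture is of the moment at which its call begins. There is no depth.
- job.finish_job(): hands the job in, once; it reports no verdict.
Trained networks look in a picture, given as the dict that the camera call returned (one of the last four; its "shot" number tells which), for a name from the list of things; names that differ only in an ending like _2 or _b are one class to them, and where a whole thing is asked for, a point or a joint stands for the part that bears it (a point fixed in the world has none). Each returns a list of dicts, best first, with "score" (0 to 1); they miss things now and then, are a little off and sometimes report something else, mostly with a low value. They report only what shows in the picture. A call takes as long as a camera call.
- spotter.find_in(name, picture): "uv" ([column, row] in pixels, amid what is visible of it).
- spotter.silhouettes(name, picture): "region" (384x512 bool, what is visible of it) and "uv" ([column, row] in pixels, amid what is visible of it).
The state is a dict: "time_s": time; "joints": joint angles; "joint_velocities": joint speeds; "effort": joint torques, N m; "tcp_pos": TCP position; "ee_rot": TCP orientation; "wrist_force": force on the tool from outside, world axes, zero at the start; "moment": the same for the moment, N m; "gripper_width": opening from 0.0 (shut) to 1.0 (fully open).
Only numpy, scipy, OpenCV 4.12 (cv2) and the standard library are available. Lean on these libraries where they do the work, as an engineer would, in place of code of your own. Each camera call takes 0.05 s, during which the arm holds its last target. There are 200 camera calls.

## Task

Load the paneer press on the worktop: press down with shut fingertips on the bare end of the thin steel drip plate and slide it, with the filled mould standing on it, along the press's wooden base and square against the back stop so that the mould stands right under the screw; do not push on the mould itself. Then wind the black handwheel clockwise until the spring foot bears down firmly on the mould's wooden follower, and let go. Leave the milk carton, the bowl and the small green-capped jar where they stand.

Things in the scene. Friction and masses are not known exactly. Their poses are not given: they have to be found in the camera images.
- press: The paneer press, fixed on the worktop: a light wooden base 293 x 162 mm whose top face is 18 mm above the worktop, two steel posts of 12 mm at y = +-72.5 mm, a wooden crosshead, a black handwheel. Origin: on the worktop right under the screw axis. +x (level) is the way the plate goes in, +z up. The base runs from x = -218 to +75 mm in this frame.
- press_axis (a point): Point on the base's top face (18 mm above the worktop) on the screw axis: the mould's axis must come here.
- back_stop (a point): Middle of the back stop's face, press frame x = +46 mm, 6 mm above the base. The stop and the side fences are 12 mm high wooden strips; the fences stand 118 mm apart inside from press x = -26 mm to the stop, and flare to a mouth about 140 mm wide at x = -62 mm. Plate home = its far edge against the stop.
- crosshead_top (a point): Middle of the crosshead's top, 194 mm above the worktop on the screw axis. The crosshead is 40 mm deep (press x), 172 mm wide (press y) and 24 mm thick; at y = +-72.5 mm post nuts stand 17 mm above its top.
- drip_plate: Loose flat steel drip plate, 4 mm thick, 130 mm long (x), 112 mm wide (y), its near end a tongue 76 mm wide; 0.3 kg, slides easily on the base. Starts on the base before the posts, up to 0.1 rad askew and 7 mm off the middle. Origin: centre of its underside; +x points to its far edge, which goes in first. Home, its origin is at x = -19, y = 0 mm in the press frame.
- plate_end (a point): The place to press: middle of the plate's bare end, on its top face (plate frame x = -50, y = 0, z = 4 mm). 38 mm are bare between the plate's near edge and the mould. A vertical tool would run into the handwheel above before the plate is home: lean it back 30 to 45 degrees, away from the press. Hold 12 to 20 N down on it: with less the fingertips slip.
- cheese_mould: Filled white perforated mould, foot 83 mm and rim 92 mm across, closed on top by a wooden follower with a round puck of 48 mm; 100 mm high in all, 0.28 to 0.56 kg. Stands loose on the plate with its axis at plate frame x = +19, y = 0 mm within 2 mm. Origin: centre of its underside.
- press_wheel (a joint): Handwheel angle in rad, 0 to 2.6, growing as it is wound clockwise seen from above; starts between 0 and 0.5, has an even drag of 0.15 N m and stays where it is left. Each rad lowers the foot 4 mm. The foot touches the follower at about 1.5, then its spring adds about 20 N per rad: firm from about 2.1 on; at 2.6 the thread ends hard.
- mould_top (a point): Centre of the top of the follower's puck, 100 mm above the mould's foot (122 mm above the worktop).
- wheel_grip (a point): Centre of the black handwheel (60 mm across, 18 mm thick, plain round rim, axis vertical), 223 mm above the worktop; grip it across the rim from above. The crosshead's top is 29 mm below this point, the tops of the post nuts 12 mm below it and 72.5 mm to either side (press y).
- foot_underside (a point): Centre of the underside of the steel spring foot (42 mm across) under the crosshead: 128 mm above the worktop with the wheel at 0, that is 6 mm over the follower.
- milk_carton: Milk carton, 67 x 100 x 182 mm, standing on the left; to be left alone.
- salt_jar: Small jar with a green cap, 46 mm across, 106 mm high, to the right of the press; to be left alone.
- curd_bowl: White bowl, 115 mm across, 56 mm high, behind the press on the left; to be left alone.

How it is judged (in metres and radians):
On the way, in this order (a step that is already met when the one before it is completed fails the run):
1. the plate has been slid at least 30 mm with the fingertips pressing on its top (contact force between the fingers and drip_plate above 2 N and distance of drip_plate from where it was at the start of the episode above 0.03 m and x of the grasp point in the frame of drip_plate above -0.085 m and z of the grasp point in the frame of drip_plate above 0.012 m), for 0.1 s.
2. the plate is home against the back stop and the mould stands upright under the screw (x of drip_plate in the frame of press above -0.023 m and y of drip_plate in the frame of press between -0.006 and 0.006 m and angle between the x axis of drip_plate and the x axis of press, either way round below 0.06 rad and horizontal distance between mould_top and press_axis below 0.008 m and angle between cheese_mould's own z axis and vertical below 0.05 rad), for 0.2 s.
3. the spring foot bears on the mould with more than 8 N (contact force between press_foot and cheese_mould above 8 N), for 0.2 s.
At the end, for the whole second after the job is handed in: The plate lies home: within 4 mm of the back stop, within 6 mm of the middle and 0.06 rad of square; the mould stands upright (0.05 rad) with its axis within 8 mm of the screw axis, at rest; the wheel is released and the spring foot still bears on the follower with more than 8 N (all of step 2 and contact force between press_foot and cheese_mould above 8 N and linear speed of cheese_mould below 0.01 m/s and velocity of joint press_wheel below 0.05 rad/s); the robot touches nothing.
It fails at once if the robot pushes on the mould (contact force between any of the fingers, the arm and cheese_mould above 3 N).
It fails at once if the milk carton, the bowl or the jar is moved by more than 30 mm (distance of any of milk_carton, salt_jar, curd_bowl from where it was at the start of the episode above 0.03 m).
It also fails if it takes over 56 s, if anything falls off the work surface, if the arm or the gripper's body presses on something with over 40 N, if the wrist force passes 120 N, or if a joint passes its speed limit or range.

## Working session

There is one attempt and no reset: what is moved stays moved. The work goes in short steps, Python scripts to look and compute and a tool call to move; the robot and the scene stay as the last step left them, time stands still between calls to the robot, and variables do not carry over. Pictures are saved under pics/ and viewed, about 8 in all and at most 12, crops included, and the job is handed in when it is done.

Besides the shell and the picture viewer there is one more tool, called after ">>>" in YAML: its name, and indented under it one key for each argument. play_rows: Moves the arm, as the interface text tells. Its arguments: {"type":"object","properties":{"commands":{"type":"array"}},"required":["commands"]}

```bash
ls; mkdir -p pics; cat > a.py <<'E'
from station import r, viewer, job, spotter
import cv2,numpy as np
s=r.sense(); print(s)
for n in ["scene","top"]:
    p=viewer.capture(n); cv2.imwrite(f"pics/{n}0.png",p["image"][:,:,::-1])
    np.savez(f"{n}0.npz",**p)
    print(n,p["fx"],p["fy"],p["cx"],p["cy"],p["R"],p["t"])
    for k in ["press","drip_plate","cheese_mould","press_wheel","mould_top","wheel_grip","plate_end","crosshead_top","press_axis","back_stop","foot_underside","milk_carton","salt_jar","curd_bowl"]:
        try:
            f=spotter.find_in(k,p); print(k,[(np.round(q["uv"],1),round(q["score"],2)) for q in f[:3]])
        except Exception as e: print(k,e)
E
python3 a.py
```

```text
pics
{'time_s': 0.0, 'joints': array([-5.09587837e+01,  2.20909435e+01,  3.80745492e-01, -3.04000378e-02,
       -6.84115029e+01, -1.48145087e+01]), 'joint_velocities': array([-0.04622855,  0.07274829, -0.0317571 ,  0.02788951,  0.0342042 ,
       -0.00581969]), 'effort': array([ 4.21326813e-04, -3.90663815e+01,  1.87405962e+01,  4.21976119e+00,
        1.10370945e-02, -1.98214725e-04]), 'tcp_pos': array([ 0.25624314, -0.56944313,  0.24046059]), 'ee_rot': array([[-9.54693306e-04, -4.10168608e-01,  9.12009211e-01],
       [ 1.96047781e-03,  9.12007107e-01,  4.10169714e-01],
       [-9.99997623e-01,  2.17956010e-03, -6.65606239e-05]]), 'wrist_force': array([ 0.04574871,  0.45880299, -0.66713058]), 'moment': array([-0.00835132,  0.02900249,  0.01804666]), 'gripper_width': 1.000708551001141}
scene 383.3199640637908 383.3199640637908 254.1501179202858 208.95066410117403 [[-0.8944865  -0.44697927 -0.01016996]
 [-0.33677809  0.68856636 -0.64222806]
 [ 0.29406533 -0.57103931 -0.76644614]] [0.55021686 0.13576076 1.06369468]
press [(array([258.1, 246.6]), 0.79)]
drip_plate [(array([297. , 231.
[... 885 characters left out ...]
 ]
press [(array([236.5, 218.6]), 0.6)]
drip_plate [(array([277.9, 248. ]), 0.62)]
cheese_mould [(array([264.2, 233.8]), 0.86), (array([239.3, 218.2]), 0.71)]
press_wheel [(array([223.7, 191.8]), 0.91)]
mould_top []
wheel_grip [(array([236.9, 220.3]), 0.71), (array([220.6, 195.7]), 0.62), (array([158.8, 172.8]), 0.18)]
plate_end [(array([282.2, 249.6]), 0.59)]
crosshead_top [(array([236.6, 217. ]), 0.92)]
press_axis [(array([240.8, 216. ]), 0.58)]
back_stop [(array([238.3, 218.6]), 0.78)]
foot_underside []
milk_carton [(array([180.5, 123.9]), 0.92), (array([266.3, 233.8]), 0.48)]
salt_jar [(array([349. , 286.9]), 0.73), (array([264.4, 231.4]), 0.39)]
curd_bowl [(array([161.4, 171.5]), 0.84)]
```

```bash
python3 -c "
import cv2
a=cv2.imread('pics/scene0.png')[130:360,130:390];cv2.imwrite('pics/s1.png',cv2.resize(a,None,fx=2.6,fy=2.6,interpolation=3))
a=cv2.imread('pics/top0.png')[90:320,130:390];cv2.imwrite('pics/t1.png',cv2.resize(a,None,fx=2.6,fy=2.6,interpolation=3))"
```

```text
(no output)
```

View pics/s1.png

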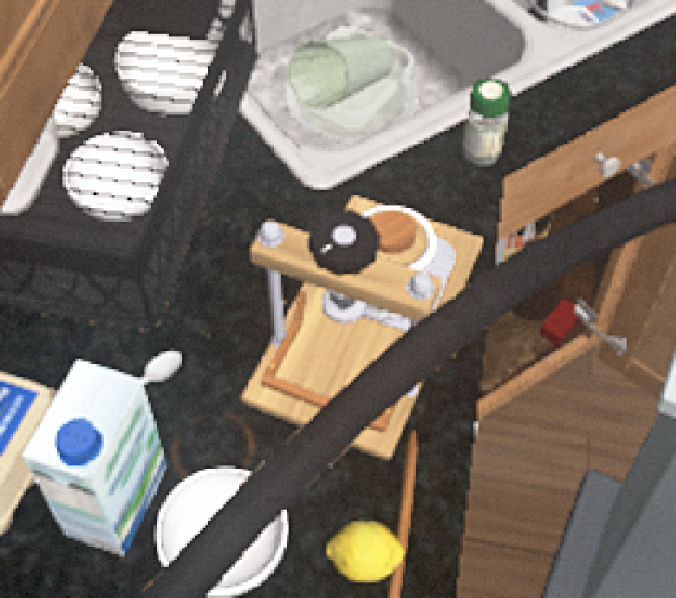

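View pics/t1.png

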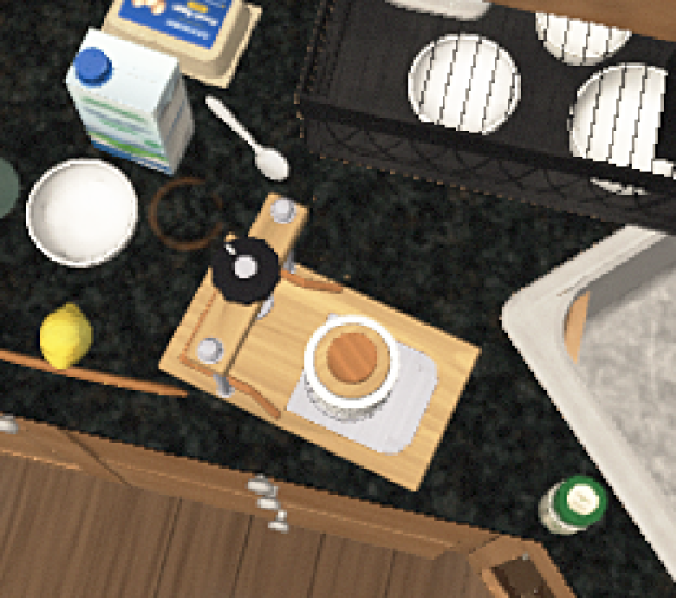

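```bash
cat > fit.py <<'E'
import cv2,numpy as np
from scipy.optimize import least_squares
C={n:dict(np.load(f"{n}0.npz",allow_pickle=True)) for n in ["top","scene"]}
def proj(c,X):
    X=np.atleast_2d(X)@c["R"].T+c["t"]; return np.c_[c["fx"]*X[:,0]/X[:,2]+c["cx"],c["fy"]*X[:,1]/X[:,2]+c["cy"]]
def W(p,X):
    X=np.atleast_2d(np.asarray(X,float)); c,s=np.cos(p[2]),np.sin(p[2])
    return np.c_[p[0]+c*X[:,0]-s*X[:,1],p[1]+s*X[:,0]+c*X[:,1],X[:,2]]
def ray(c,uv,z):
    d=c["R"].T@np.array([(uv[0]-c["cx"])/c["fx"],(uv[1]-c["cy"])/c["fy"],1]); o=-c["R"].T@c["t"]
    return o+d*(z-o[2])/d[2]
O={"top":(130,90),"scene":(130,130)}
cr=lambda n,uv: np.array(uv)/2.6+O[n]
if __name__=="__main__":
    obs={"top":[(480,348),(414,490),(160,368),(284,207),(209,348),(246,266)],"scene":[(355,197),(483,240),(245,398),(390,457),(270,232),(421,285),(344,236)]}
    h=.018; nz=.209
    mod={"top":[(-.218,-.081,h),(-.218,.081,h),(.075,.081,h),(0,-.0725,nz),(0,.0725,nz),(0,0,.234)],
     "scene":[(-.218,-.081,h),(-.218,.081,h),(.075,-.081,h),(.075,.081,h),(0,-.0725,nz),(0,.0725,nz),(0,0,.234)]}
    f=lambda p,ns=("top","scene"):np.concatenate([(proj(C[n],W(p,mod[n]))-[cr(n,u) for u in obs[n]]).ravel() for n in ns])
    w=[ray(C["top"],cr("top",u),h) for u in obs["top"][:2]]
    d=w[0]-w[1]; yaw=np.arctan2(d[0],-d[1]) # d = -y axis
    m=(w[0]+w[1])/2; p0=[m[0]+.218*np.cos(yaw),m[1]+.218*np.sin(yaw),yaw]
    for ns in [("top",),("scene",),("top","scene")]:
        q=least_squares(f,p0,args=(ns,),loss="soft_l1"); print(ns,q.x[:2],np.degrees(q.x[2]),np.round(f(q.x,ns).reshape(-1,2),1).tolist())
    p=q.x; np.save("press.npy",p)
    # rectified view z=.022, press frame x -.23...08 , y -.1...1 at .4mm
    g=np.array([(x,y,.022) for x,y in [(-.23,.1),(.09,.1),(.09,-.1),(-.23,-.1)]])
    src=proj(C["top"],W(p,g)).astype(np.float32)
    H=cv2.getPerspectiveTransform(src,np.float32([(0,0),(800,0),(800,500),(0,500)]))
    im=cv2.warpPerspective(cv2.imread("pics/top0.png"),H,(800,500),flags=cv2.INTER_CUBIC)
    cv2.imwrite("pics/rect.png",im)
    for u in [(352,357)]:
        X=ray(C["top"],cr("top",u),.122); print("puck",X, "press frame", (W([0,0,-p[2]],X-[p[0],p[1],0])))
E
python3 fit.py
```

```text
('top',) [0.45448649 0.27690644] 92.79182468054744 [[0.5, 0.1], [1.2, 0.6], [-1.2, -0.4], [-0.4, -0.4], [0.2, -0.3], [-0.3, 0.4]]
('scene',) [0.45056059 0.28204663] 92.43503773125377 [[-0.6, -0.5], [1.0, -0.3], [-2.2, 0.5], [-0.1, 1.1], [0.1, -1.0], [0.4, -1.0], [0.2, 0.7]]
('top', 'scene') [0.45258631 0.27904495] 92.84498869210988 [[-0.5, 0.3], [0.2, 0.8], [-2.3, -0.2], [-1.6, -0.2], [-1.0, 0.0], [-1.5, 0.7], [-1.3, -1.4], [0.2, -1.5], [-2.2, -0.5], [-0.1, -0.3], [-0.2, -2.0], [0.2, -2.4], [0.0, -0.6]]
puck [0.45205653 0.16767656 0.122     ] press frame [[-0.11120483  0.00605679  0.122     ]]
```

View pics/rect.png

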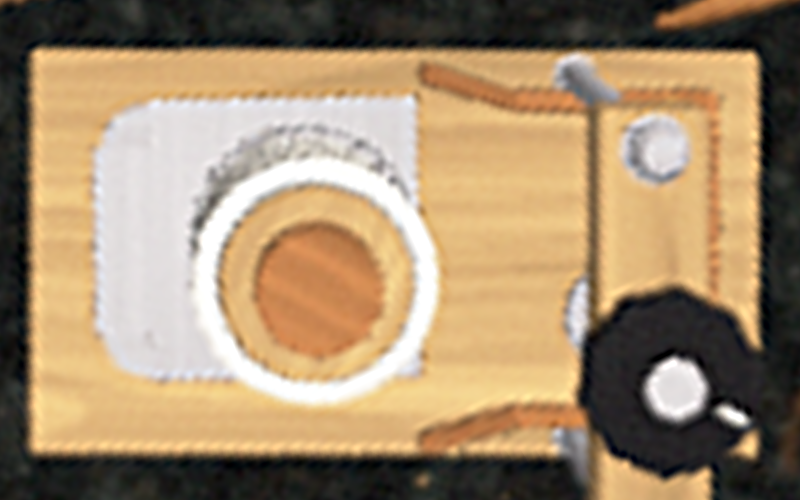

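The overhead rectified view, at 2.5 px per mm, shows the press base at u 32–762. The plate runs from u 95 to 418 and v 97 to 377, so it is almost square and about 5 mm towards +y. The puck is at (320,290), and the wheel's white knob is at (733,412).

```bash
cat > h.py <<'E'
import numpy as np
from fit import *
from scipy.spatial.transform import Rotation as Rn
p=np.load("press.npy")
def pose(theta,phi=0.,sgn=1):
    "lean theta deg back, tool y = press y turned by phi deg about vertical"
    a=p[2]; px=np.array([np.cos(a),np.sin(a),0]); py=np.array([-px[1],px[0],0])*sgn; z=np.array([0,0,1.])
    th=np.radians(theta); X=np.sin(th)*px-np.cos(th)*z
    R=np.c_[X,py,np.cross(X,py)]
    return Rn.from_euler("z",phi,degrees=True).as_matrix()@R
def row(R0,t0,R1,t1):
    d=R0.T@(np.array(t1)-t0)/.75; w=Rn.from_matrix(R0.T@R1).as_rotvec()/np.pi
    return dict(zip("tx ty tz ax ay az".split(),np.round(np.r_[d,w],4).tolist()))
E
python3 - <<'E'
from h import *
from station import r
for k,u,us,z in [("jar",(349,286.9),(315.7,175.3),.07),("bowl",(161.4,171.5),(209,327.6),.04),("carton",(180.5,123.9),(168.1,307.8),.1)]:
    print(k,ray(C["top"],u,z),ray(C["scene"],us,z))
th=40
off=lambda th:np.array([19*np.sin(np.radians(th))-9.5*np.cos(np.radians(th)),0,-19*np.cos(np.radians(th))-9.5*np.sin(np.radians(th))])/1000
print(off(th))
R1=pose(th); 
s=r.sense();R0=s["ee_rot"];t0=s["tcp_pos"]
print(R1)
for hh in [.15,.05,.0]:
    t1=W(p,np.array([-.1775,.005,.022+hh])-off(th))[0]; print(hh,t1,row(R0,t0,R1,t1))
print(W(p,[[-.218,-.081,0],[-.218,.081,0],[.075,.081,0]]))
E
```

```text
jar [ 0.42848168 -0.07988988  0.07      ] [ 0.43704542 -0.06824329  0.07      ]
bowl [0.47233887 0.49691575 0.04      ] [0.49087735 0.48500242 0.04      ]
carton [0.598866   0.50203206 0.1       ] [0.57968638 0.50511126 0.1       ]
[ 0.00493554  0.         -0.02066133]
[[-0.03190413 -0.99876747 -0.03802186]
 [ 0.64199536 -0.04963402  0.76510027]
 [-0.76604444  0.          0.64278761]]
0.15 [0.45664748 0.0965861  0.19266133] {'tx': 0.0652, 'ty': 0.7009, 'tz': 0.6081, 'ax': -0.3649, 'ay': -0.1946, 'az': 0.1328}
0.05 [0.45664748 0.0965861  0.09266133] {'tx': 0.1985, 'ty': 0.7009, 'tz': 0.6081, 'ax': -0.3649, 'ay': -0.1946, 'az': 0.1328}
0.0 [0.45664748 0.0965861  0.04266133] {'tx': 0.2652, 'ty': 0.7009, 'tz': 0.6081, 'ax': -0.3649, 'ay': -0.1946, 'az': 0.1328}
[[0.54430669 0.065334   0.        ]
 [0.38250636 0.05729329 0.        ]
 [0.36796359 0.34993216 0.        ]]
```

```bash
cat >> h.py <<'E'
from scipy.spatial.transform import Slerp
import json
def off(th):
    a=np.radians(th); return np.array([19*np.sin(a)-9.5*np.cos(a),0,-19*np.cos(a)-9.5*np.sin(a)])/1000
def chain(R0,t0,R1,t1,n,fing,k=5):
    w=Rn.from_matrix(R0.T@R1).as_rotvec()/n
    P=[(R0@Rn.from_rotvec(w*i).as_matrix(),t0+(t1-t0)*i/n) for i in range(n+1)]
    for a,b in zip(P,P[1:]): print({"fingers":fing,**row(*a,*b)})
E
python3 - <<'E'
from h import *
from station import r
s=r.sense()
R1=pose(35); t1=W(p,np.array([-.1775,.005,.022+.12])-off(35))[0]
print(t1); chain(s["ee_rot"],s["tcp_pos"]+[0,0,.0015],R1,t1,5,1)
E
```

```text
[0.45655717 0.09840339 0.16301286]
{'fingers': 1, 'tx': 0.0213, 'ty': 0.1406, 'tz': 0.1218, 'ax': -0.0737, 'ay': -0.0341, 'az': 0.0232}
{'fingers': 1, 'tx': 0.0449, 'ty': 0.1069, 'tz': 0.1471, 'ax': -0.0737, 'ay': -0.0341, 'az': 0.0232}
{'fingers': 1, 'tx': 0.0679, 'ty': 0.0668, 'tz': 0.1612, 'ax': -0.0737, 'ay': -0.0341, 'az': 0.0232}
{'fingers': 1, 'tx': 0.0887, 'ty': 0.0232, 'tz': 0.1633, 'ax': -0.0737, 'ay': -0.0341, 'az': 0.0232}
{'fingers': 1, 'tx': 0.1058, 'ty': -0.0208, 'tz': 0.1531, 'ax': -0.0737, 'ay': -0.0341, 'az': 0.0232}
```

>>> play_rows:
  commands:
    - {"fingers": 1,"tx": 0.0213,"ty": 0.1406,"tz": 0.1218,"ax": -0.0737,"ay": -0.0341,"az": 0.0232}
    - {"fingers": 1,"tx": 0.0213,"ty": 0.1406,"tz": 0.1218,"ax": -0.0737,"ay": -0.0341,"az": 0.0232}
    - {"fingers": 1,"tx": 0.0213,"ty": 0.1406,"tz": 0.1218,"ax": -0.0737,"ay": -0.0341,"az": 0.0232}
    - {"fingers": 1,"tx": 0.0213,"ty": 0.1406,"tz": 0.1218,"ax": -0.0737,"ay": -0.0341,"az": 0.0232}
    - {"fingers": 1,"tx": 0.0213,"ty": 0.1406,"tz": 0.1218,"ax": -0.0737,"ay": -0.0341,"az": 0.0232}

```text
time_s: 1.92
tcp_pos: [0.2968, -0.4335, 0.2257]
ee_rot: [[0.054, -0.613, 0.788], [0.118, 0.788, 0.604], [-0.992, 0.061, 0.115]]
wrist_force: [0.3, 0.3, -0.2]
gripper_width: 0.708
```

>>> play_rows:
  commands:
    - {"fingers": 1,"tx": 0.0449,"ty": 0.1069,"tz": 0.1471,"ax": -0.0737,"ay": -0.0341,"az": 0.0232}
    - {"fingers": 1,"tx": 0.0449,"ty": 0.1069,"tz": 0.1471,"ax": -0.0737,"ay": -0.0341,"az": 0.0232}
    - {"fingers": 1,"tx": 0.0449,"ty": 0.1069,"tz": 0.1471,"ax": -0.0737,"ay": -0.0341,"az": 0.0232}
    - {"fingers": 1,"tx": 0.0449,"ty": 0.1069,"tz": 0.1471,"ax": -0.0737,"ay": -0.0341,"az": 0.0232}
    - {"fingers": 1,"tx": 0.0449,"ty": 0.1069,"tz": 0.1471,"ax": -0.0737,"ay": -0.0341,"az": 0.0232}

```text
time_s: 2.33
tcp_pos: [0.3369, -0.3007, 0.2097]
ee_rot: [[0.079, -0.782, 0.619], [0.242, 0.617, 0.749], [-0.967, 0.091, 0.238]]
wrist_force: [-1.1, -0.0, 0.1]
gripper_width: 0.323
```

>>> play_rows:
  commands:
    - {"fingers": 1,"tx": 0.0679,"ty": 0.0668,"tz": 0.1612,"ax": -0.0737,"ay": -0.0341,"az": 0.0232}
    - {"fingers": 1,"tx": 0.0679,"ty": 0.0668,"tz": 0.1612,"ax": -0.0737,"ay": -0.0341,"az": 0.0232}
    - {"fingers": 1,"tx": 0.0679,"ty": 0.0668,"tz": 0.1612,"ax": -0.0737,"ay": -0.0341,"az": 0.0232}
    - {"fingers": 1,"tx": 0.0679,"ty": 0.0668,"tz": 0.1612,"ax": -0.0737,"ay": -0.0341,"az": 0.0232}
    - {"fingers": 1,"tx": 0.0679,"ty": 0.0668,"tz": 0.1612,"ax": -0.0737,"ay": -0.0341,"az": 0.0232}

```text
time_s: 2.75
tcp_pos: [0.3773, -0.1678, 0.1936]
ee_rot: [[0.073, -0.907, 0.414], [0.365, 0.411, 0.836], [-0.928, 0.09, 0.361]]
wrist_force: [0.9, -0.4, -0.5]
gripper_width: 0.018
```

>>> play_rows:
  commands:
    - {"fingers": 1,"tx": 0.0887,"ty": 0.0232,"tz": 0.1633,"ax": -0.0737,"ay": -0.0341,"az": 0.0232}
    - {"fingers": 1,"tx": 0.0887,"ty": 0.0232,"tz": 0.1633,"ax": -0.0737,"ay": -0.0341,"az": 0.0232}
    - {"fingers": 1,"tx": 0.0887,"ty": 0.0232,"tz": 0.1633,"ax": -0.0737,"ay": -0.0341,"az": 0.0232}
    - {"fingers": 1,"tx": 0.0887,"ty": 0.0232,"tz": 0.1633,"ax": -0.0737,"ay": -0.0341,"az": 0.0232}
    - {"fingers": 1,"tx": 0.0887,"ty": 0.0232,"tz": 0.1633,"ax": -0.0737,"ay": -0.0341,"az": 0.0232}

```text
time_s: 3.17
tcp_pos: [0.4179, -0.0346, 0.1774]
ee_rot: [[0.036, -0.981, 0.188], [0.477, 0.183, 0.859], [-0.878, 0.059, 0.475]]
wrist_force: [-0.7, -0.0, 0.2]
gripper_width: 0.001
```

>>> play_rows:
  commands:
    - {"fingers": 1,"tx": 0.1058,"ty": -0.0208,"tz": 0.1531,"ax": -0.0737,"ay": -0.0341,"az": 0.0232}
    - {"fingers": 1,"tx": 0.1058,"ty": -0.0208,"tz": 0.1531,"ax": -0.0737,"ay": -0.0341,"az": 0.0232}
    - {"fingers": 1,"tx": 0.1058,"ty": -0.0208,"tz": 0.1531,"ax": -0.0737,"ay": -0.0341,"az": 0.0232}
    - {"fingers": 1,"tx": 0.1058,"ty": -0.0208,"tz": 0.1531,"ax": -0.0737,"ay": -0.0341,"az": 0.0232}
    - {"fingers": 1,"tx": 0.1058,"ty": -0.0208,"tz": 0.1531,"ax": -0.0737,"ay": -0.0341,"az": 0.0232}

```text
time_s: 3.58
tcp_pos: [0.4585, 0.0989, 0.1611]
ee_rot: [[-0.028, -0.999, -0.042], [0.573, -0.051, 0.818], [-0.819, -0.001, 0.573]]
wrist_force: [-0.1, -0.3, 1.0]
gripper_width: 0.0
```

```bash
cat > st.py <<'E'
from h import *
from station import r,viewer
import sys
def pf(X): return W([0,0,-p[2]],np.asarray(X)-[p[0],p[1],0])[0]
if __name__=="__main__":
    s=r.sense(); print(s["time_s"],"press-frame tcp",np.round(pf(s["tcp_pos"])*1000,1),"joints",np.round(s["joints"],1),"F",np.round(s["wrist_force"],1),"M",np.round(s["moment"],2))
    print(np.round(Rn.from_matrix(pose(35).T@s["ee_rot"]).as_rotvec(degrees=True),2))
    if len(sys.argv)>1:
        for n in ["top","scene"]:
            q=viewer.capture(n); cv2.imwrite(f"pics/{n}_{sys.argv[1]}.png",q["image"][:,:,::-1])
E
python3 st.py a; python3 - <<'E'
import cv2
a=cv2.imread('pics/top_a.png')[130:330,130:390];b=cv2.imread('pics/scene_a.png')[120:320,180:400]
f=lambda x:cv2.resize(x,(400,int(x.shape[0]*400/x.shape[1])),interpolation=3)[:300]
cv2.imwrite('pics/v3.png',cv2.hconcat([f(a),f(b)]))
E
```

```text
3.5833 press-frame tcp [-180.3    3.1  161.1] joints [  7.   15.4 -16.2 -40.2 -62.3  16.5] F [-0.1 -0.3  1. ] M [-1.27  0.09  0.03]
[-0.09  0.03 -0.03]
```

View pics/v3.png

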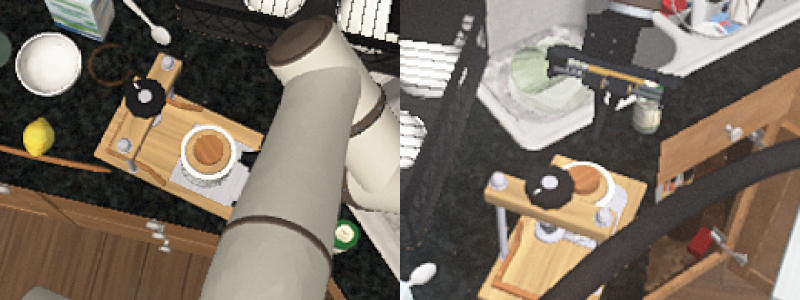

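>>> play_rows:
  commands:
    - {"fingers": 1,"tx": 0.055,"ty": 0.0025,"tz": -0.038,"ax": 0,"ay": 0,"az": 0}
    - {"fingers": 1,"tx": 0.1092,"ty": 0.0025,"tz": -0.0764,"ax": 0,"ay": 0,"az": 0}
    - {"fingers": 1,"tx": 0.1092,"ty": 0.0025,"tz": -0.0764,"ax": 0,"ay": 0,"az": 0}
    - {"fingers": 1,"tx": 0.1092,"ty": 0.0025,"tz": -0.0764,"ax": 0,"ay": 0,"az": 0}

```text
time_s: 4.02
tcp_pos: [0.4529, 0.0959, 0.058]
ee_rot: [[-0.033, -0.999, -0.033], [0.572, -0.046, 0.819], [-0.82, 0.008, 0.573]]
wrist_force: [-0.3, -0.5, 0.6]
gripper_width: 0.002
```

```bash
python3 st.py b; python3 - <<'E'
import cv2,sys
sys.path.insert(0,'.')
from h import *
from station import r
s=r.sense();tip=s["tcp_pos"]+.019*s["ee_rot"][:,0];print(proj(C["scene"],tip),proj(C["top"],tip))
b=cv2.imread('pics/scene_b.png')[150:270,230:370]
cv2.imwrite('pics/v4.png',cv2.resize(b,None,fx=4,fy=4,interpolation=3))
E
```

```text
4.0167 press-frame tcp [-182.9    8.8   58. ] joints [  5.4  24.8 -20.3 -45.5 -53.4  27.9] F [-0.3 -0.5  0.6] M [-1.17  0.06  0.02]
[0.45 0.04 0.24]
[[287.08560144 218.2642874 ]] [[285.73837453 243.64637137]]
```

View pics/v4.png

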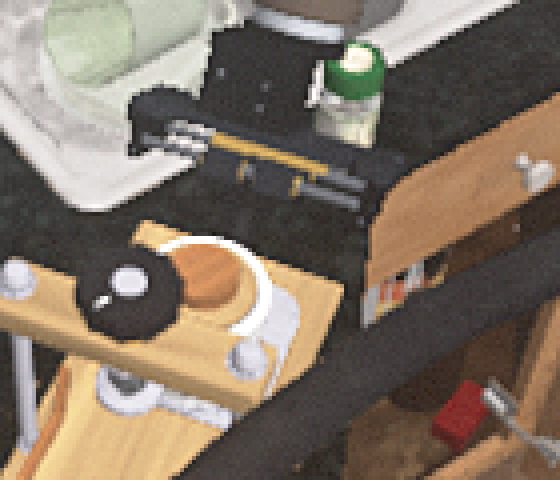

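```bash
python3 - <<'E'
from h import *
from station import r
s=r.sense();R=s["ee_rot"];t=s["tcp_pos"]
for d in [.019,0,-.051,-.1]: print(d,proj(C["scene"],t+d*R[:,0]),proj(C["scene"],t-.051*R[:,0]+.095*R[:,1]),proj(C["scene"],t-.051*R[:,0]-.095*R[:,1]))
a=cv2.imread('pics/scene0.png')[150:270,230:370];b=cv2.imread('pics/scene_b.png')[150:270,230:370]
d=np.clip(cv2.absdiff(a,b).astype(int)*4,0,255).astype(np.uint8)
e=np.clip(b.astype(int)*3,0,255).astype(np.uint8)
f=lambda x:cv2.resize(x,(400,343),interpolation=3)
cv2.imwrite('pics/v5.png',cv2.hconcat([f(d),f(e)]))
E
```

```text
0.019 [[287.08560144 218.2642874 ]] [[325.77794634 205.53487812]] [[262.24975965 185.64363612]]
0 [[288.74119895 212.13139256]] [[325.77794634 205.53487812]] [[262.24975965 185.64363612]]
-0.051 [[293.26970803 195.35625869]] [[325.77794634 205.53487812]] [[262.24975965 185.64363612]]
-0.1 [[297.74046234 178.79506801]] [[325.77794634 205.53487812]] [[262.24975965 185.64363612]]
```

View pics/v5.png

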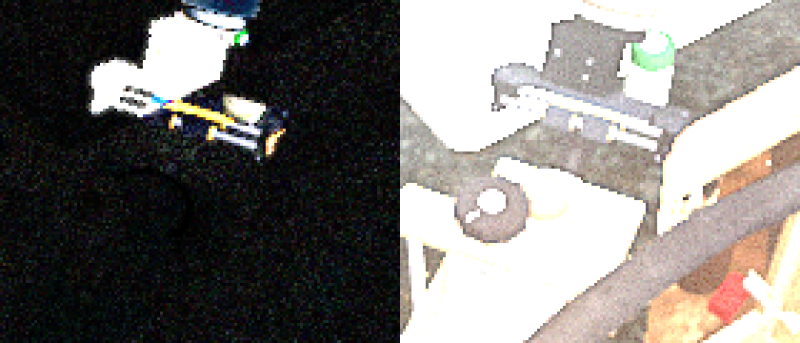

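>>> play_rows:
  commands:
    - {"fingers": 1,"tx": 0.0087,"ty": 0,"tz": -0.0061,"ax": 0,"ay": 0,"az": 0}
    - {"fingers": 1,"tx": 0.0087,"ty": 0,"tz": -0.0061,"ax": 0,"ay": 0,"az": 0}
    - {"fingers": 1,"tx": 0.0087,"ty": 0,"tz": -0.0061,"ax": 0,"ay": 0,"az": 0}

```text
time_s: 4.37
tcp_pos: [0.4557, 0.098, 0.0546]
ee_rot: [[-0.026, -0.999, -0.041], [0.573, -0.049, 0.818], [-0.819, -0.003, 0.574]]
wrist_force: [-0.6, 0.5, -0.4]
gripper_width: 0.008
```

```bash
python3 st.py
```

```text
4.3667 press-frame tcp [-181.     5.9   54.6] joints [  5.5  25.2 -20.3 -46.  -52.8  28.7] F [-0.6  0.5 -0.4] M [-1.14  0.01 -0.05]
[-0.04 -0.   -0.17]
```

>>> play_rows:
  commands:
    - {"fingers": 1,"tx": 0.0066,"ty": 0,"tz": -0.0046,"ax": 0,"ay": 0,"az": 0}
    - {"fingers": 1,"tx": 0.0087,"ty": 0,"tz": -0.0061,"ax": 0,"ay": 0,"az": 0}
    - {"fingers": 1,"tx": 0.0104,"ty": 0,"tz": -0.0073,"ax": 0,"ay": 0,"az": 0}
    - {"fingers": 1,"tx": 0.012,"ty": 0,"tz": -0.0084,"ax": 0,"ay": 0,"az": 0}
    - {"fingers": 1,"tx": 0.012,"ty": 0,"tz": -0.0084,"ax": 0,"ay": 0,"az": 0}

```text
time_s: 4.78
tcp_pos: [0.4551, 0.0984, 0.0432]
ee_rot: [[-0.028, -0.999, -0.041], [0.574, -0.05, 0.818], [-0.819, -0.001, 0.574]]
wrist_force: [-2.1, -0.9, 5.0]
gripper_width: 0.008
```

>>> play_rows:
  commands:
    - {"fingers": 1,"tx": 0.0011,"ty": 0,"tz": -0.0008,"ax": 0,"ay": 0,"az": 0}
    - {"fingers": 1,"tx": 0.0011,"ty": 0,"tz": -0.0008,"ax": 0,"ay": 0,"az": 0}

```text
time_s: 4.95
tcp_pos: [0.4551, 0.0984, 0.043]
ee_rot: [[-0.028, -0.999, -0.042], [0.574, -0.051, 0.817], [-0.818, -0.001, 0.575]]
wrist_force: [-1.6, -1.7, 9.9]
gripper_width: 0.007
```

>>> play_rows:
  commands:
    - {"fingers": 1,"tx": 0.0011,"ty": 0,"tz": -0.0008,"ax": 0,"ay": 0,"az": 0}
    - {"fingers": 1,"tx": 0.0034,"ty": -0.0001,"tz": 0.0025,"ax": 0,"ay": 0,"az": 0}
    - {"fingers": 1,"tx": 0.0065,"ty": -0.0004,"tz": 0.0068,"ax": 0,"ay": 0,"az": 0}
    - {"fingers": 1,"tx": 0.0103,"ty": -0.0008,"tz": 0.0123,"ax": 0,"ay": 0,"az": 0}
    - {"fingers": 1,"tx": 0.0141,"ty": -0.0011,"tz": 0.0178,"ax": 0,"ay": 0,"az": 0}

```text
time_s: 5.37
tcp_pos: [0.4572, 0.1151, 0.0429]
ee_rot: [[-0.024, -0.999, -0.044], [0.573, -0.05, 0.818], [-0.819, -0.006, 0.574]]
wrist_force: [0.7, -4.1, 12.8]
gripper_width: 0.011
```

```bash
cat > pl.py <<'E'
import sys
from st import *
from station import r,viewer
s=r.sense(); print(s["time_s"],np.round(pf(s["tcp_pos"])*1000,1),"F",np.round(s["wrist_force"],1))
q=viewer.capture("top")
g=np.array([(x,y,.022) for x,y in [(-.23,.1),(.09,.1),(.09,-.1),(-.23,-.1)]])
H=cv2.getPerspectiveTransform(proj(q,W(p,g)).astype(np.float32),np.float32([(0,0),(800,0),(800,500),(0,500)]))
cv2.imwrite(f"pics/{sys.argv[1]}.png",cv2.warpPerspective(q["image"][:,:,::-1].copy(),H,(800,500),flags=cv2.INTER_CUBIC))
E
python3 pl.py r1
```

```text
5.3667 [-164.     3.5   42.9] F [ 0.7 -4.1 12.8]
```

View pics/r1.png

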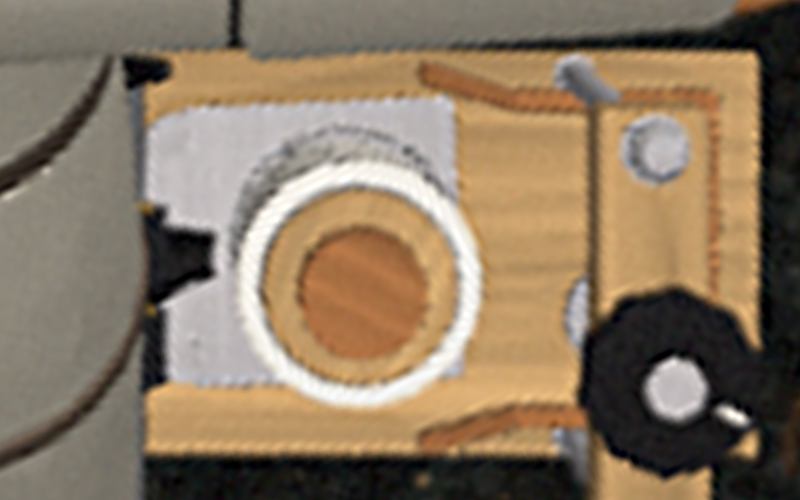

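>>> play_rows:
  commands:
    - {"fingers": 1,"tx": 0.0038,"ty": 0,"tz": 0.0055,"ax": 0.001,"ay": 0,"az": -0.0008}
    - {"fingers": 1,"tx": 0.0077,"ty": 0,"tz": 0.0109,"ax": 0.002,"ay": 0,"az": -0.0016}
    - {"fingers": 1,"tx": 0.0115,"ty": 0,"tz": 0.0164,"ax": 0.003,"ay": 0,"az": -0.0024}
    - {"fingers": 1,"tx": 0.0153,"ty": 0,"tz": 0.0218,"ax": 0.005,"ay": 0,"az": -0.0035}
    - {"fingers": 1,"tx": 0.0191,"ty": 0,"tz": 0.0273,"ax": 0.0068,"ay": 0,"az": -0.0048}

```text
time_s: 5.83
tcp_pos: [0.4563, 0.1402, 0.0429]
ee_rot: [[-0.008, -1.0, -0.023], [0.574, -0.023, 0.819], [-0.819, -0.007, 0.574]]
wrist_force: [0.5, -4.4, 13.1]
gripper_width: 0.004
```

```bash
python3 pl.py r2
```

```text
5.8333 [-138.9    3.1   42.9] F [ 0.5 -4.4 13.1]
```

View pics/r2.png

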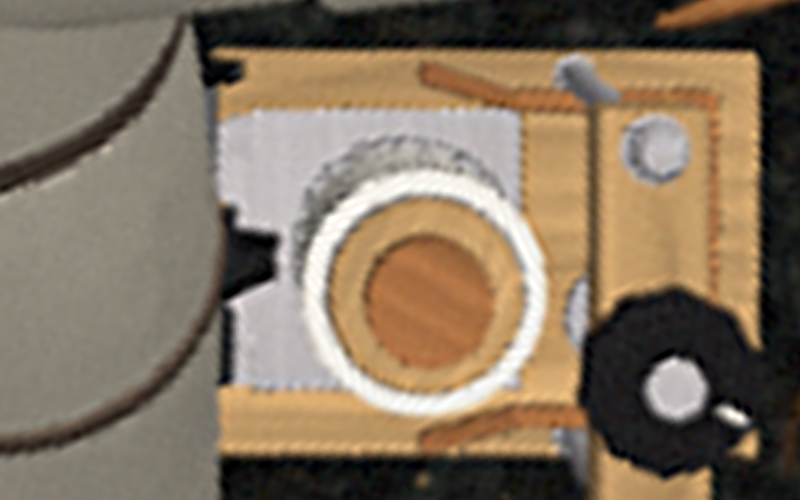

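>>> play_rows:
  commands:
    - {"fingers": 1,"tx": 0.0041,"ty": 0.0002,"tz": 0.0053,"ax": 0,"ay": 0,"az": 0}
    - {"fingers": 1,"tx": 0.008,"ty": 0.0004,"tz": 0.0107,"ax": 0,"ay": 0,"az": 0}
    - {"fingers": 1,"tx": 0.0118,"ty": 0.0006,"tz": 0.0162,"ax": 0,"ay": 0,"az": 0}
    - {"fingers": 1,"tx": 0.0156,"ty": 0.0008,"tz": 0.0216,"ax": 0,"ay": 0,"az": 0}
    - {"fingers": 1,"tx": 0.0194,"ty": 0.0009,"tz": 0.0271,"ax": 0,"ay": 0,"az": 0}

```text
time_s: 6.3
tcp_pos: [0.4551, 0.1654, 0.0429]
ee_rot: [[-0.008, -1.0, -0.023], [0.574, -0.024, 0.818], [-0.819, -0.007, 0.574]]
wrist_force: [0.4, -4.1, 13.8]
gripper_width: 0.005
```

```bash
python3 pl.py r3
```

```text
6.3 [-113.6    3.1   42.9] F [ 0.4 -4.1 13.8]
```

>>> play_rows:
  commands:
    - {"fingers": 1,"tx": 0.0041,"ty": 0.0002,"tz": 0.0053,"ax": 0,"ay": 0,"az": 0}
    - {"fingers": 1,"tx": 0.008,"ty": 0.0004,"tz": 0.0107,"ax": 0,"ay": 0,"az": 0}
    - {"fingers": 1,"tx": 0.0118,"ty": 0.0006,"tz": 0.0162,"ax": 0,"ay": 0,"az": 0}
    - {"fingers": 1,"tx": 0.0156,"ty": 0.0008,"tz": 0.0216,"ax": 0,"ay": 0,"az": 0}
    - {"fingers": 1,"tx": 0.0194,"ty": 0.0009,"tz": 0.0271,"ax": 0,"ay": 0,"az": 0}

```text
time_s: 6.77
tcp_pos: [0.454, 0.1905, 0.0428]
ee_rot: [[-0.008, -1.0, -0.023], [0.575, -0.024, 0.818], [-0.818, -0.007, 0.575]]
wrist_force: [0.1, -4.3, 14.1]
gripper_width: 0.009
```

```bash
python3 pl.py r4
```

```text
6.7667 [-88.5   3.   42.8] F [ 0.1 -4.3 14.1]
```

View pics/r4.png

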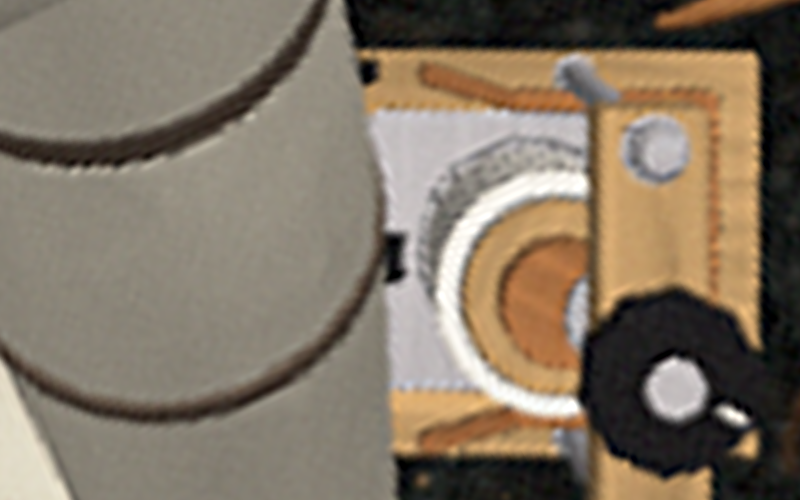

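>>> play_rows:
  commands:
    - {"fingers": 1,"tx": 0.0031,"ty": 0.0001,"tz": 0.0044,"ax": 0,"ay": 0,"az": 0}
    - {"fingers": 1,"tx": 0.0061,"ty": 0.0003,"tz": 0.0087,"ax": 0,"ay": 0,"az": 0}
    - {"fingers": 1,"tx": 0.0084,"ty": 0.0004,"tz": 0.012,"ax": 0,"ay": 0,"az": 0}
    - {"fingers": 1,"tx": 0.0099,"ty": 0.0005,"tz": 0.0142,"ax": 0,"ay": 0,"az": 0}
    - {"fingers": 1,"tx": 0.0107,"ty": 0.0005,"tz": 0.0153,"ax": 0,"ay": 0,"az": 0}

```text
time_s: 7.23
tcp_pos: [0.4532, 0.2046, 0.0428]
ee_rot: [[-0.008, -1.0, -0.024], [0.575, -0.024, 0.818], [-0.818, -0.007, 0.575]]
wrist_force: [-0.8, -4.2, 15.2]
gripper_width: 0.007
```

>>> play_rows:
  commands:
    - {"fingers": 1,"tx": 0.0008,"ty": 0,"tz": 0.0011,"ax": 0,"ay": 0,"az": 0}
    - {"fingers": 1,"tx": 0.0015,"ty": 0,"tz": 0.0022,"ax": 0,"ay": 0,"az": 0}

```text
time_s: 7.4
tcp_pos: [0.4532, 0.2064, 0.0428]
ee_rot: [[-0.008, -1.0, -0.023], [0.575, -0.024, 0.818], [-0.818, -0.007, 0.575]]
wrist_force: [0.5, -5.0, 14.9]
gripper_width: 0.004
```

>>> play_rows:
  commands:
    - {"fingers": 1,"tx": 0.0008,"ty": 0,"tz": 0.0011,"ax": 0,"ay": 0,"az": 0}
    - {"fingers": 1,"tx": 0.0015,"ty": 0,"tz": 0.0022,"ax": 0,"ay": 0,"az": 0}
    - {"fingers": 1,"tx": 0.0015,"ty": 0,"tz": 0.0022,"ax": 0,"ay": 0,"az": 0}

```text
time_s: 7.65
tcp_pos: [0.4531, 0.2085, 0.0428]
ee_rot: [[-0.008, -1.0, -0.023], [0.575, -0.024, 0.818], [-0.818, -0.007, 0.575]]
wrist_force: [-0.1, -4.7, 14.0]
gripper_width: 0.006
```

>>> play_rows:
  commands:
    - {"fingers": 1,"tx": 0.0008,"ty": 0,"tz": 0.0011,"ax": 0,"ay": 0,"az": 0}
    - {"fingers": 1,"tx": 0.0008,"ty": 0,"tz": 0.0011,"ax": 0,"ay": 0,"az": 0}

```text
time_s: 7.82
tcp_pos: [0.4532, 0.2092, 0.0428]
ee_rot: [[-0.008, -1.0, -0.024], [0.575, -0.024, 0.818], [-0.818, -0.007, 0.575]]
wrist_force: [0.4, -5.6, 14.5]
gripper_width: 0.003
```

>>> play_rows:
  commands:
    - {"fingers": 1,"tx": 0.0008,"ty": 0,"tz": 0.0011,"ax": 0,"ay": 0,"az": 0}
    - {"fingers": 1,"tx": 0.0015,"ty": 0,"tz": 0.0022,"ax": 0,"ay": 0,"az": 0}
    - {"fingers": 1,"tx": 0.0015,"ty": 0,"tz": 0.0022,"ax": 0,"ay": 0,"az": 0}

```text
time_s: 8.07
tcp_pos: [0.4532, 0.2111, 0.0428]
ee_rot: [[-0.007, -1.0, -0.024], [0.574, -0.023, 0.818], [-0.818, -0.008, 0.574]]
wrist_force: [-0.3, -5.3, 14.8]
gripper_width: 0.002
```

```bash
python3 pl.py r5
```

```text
8.0667 [-67.9   2.7  42.8] F [-0.3 -5.3 14.8]
```

View pics/r5.png

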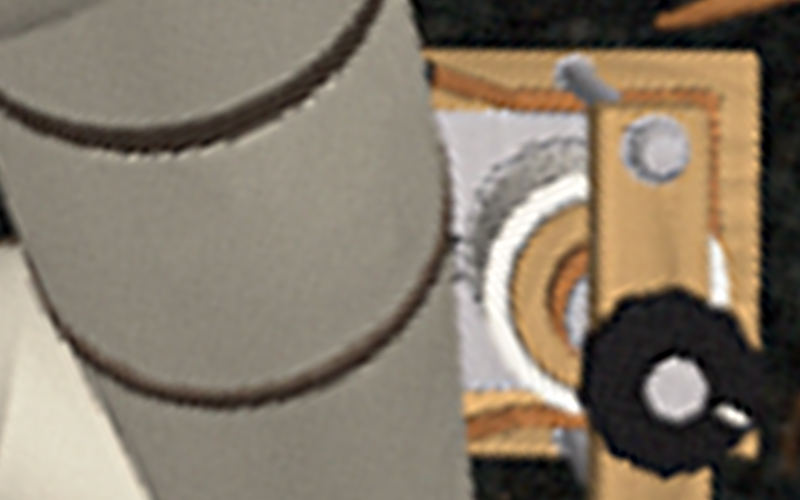

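```bash
cat > edge.py <<'E'
from st import *
q=viewer.capture("scene")
hsv=cv2.cvtColor(q["image"],cv2.COLOR_RGB2HSV)[:,:,1].astype(np.float32)
x=np.arange(-10,60,3)
print("x ",x.tolist())
for y in [-52,-45,-35,-25,0]:
    for z in ([.022]):
        u=proj(q,W(p,np.c_[x/1000,np.full(len(x),y/1000),np.full(len(x),z)])).astype(np.float32)
        print(y,np.round(cv2.remap(hsv,u[None,:,0],u[None,:,1],cv2.INTER_LINEAR)[0]).astype(int).tolist())
E
python3 edge.py
```

```text
x  [-10, -7, -4, -1, 2, 5, 8, 11, 14, 17, 20, 23, 26, 29, 32, 35, 38, 41, 44, 47, 50, 53, 56, 59]
-52 [17, 16, 16, 11, 16, 13, 16, 11, 16, 10, 14, 13, 13, 13, 14, 15, 16, 42, 123, 144, 143, 136, 114, 97]
-45 [0, 5, 14, 15, 13, 12, 10, 12, 8, 8, 7, 8, 9, 9, 9, 9, 13, 26, 132, 139, 141, 133, 111, 98]
-35 [1, 0, 2, 9, 9, 10, 8, 10, 14, 10, 12, 13, 12, 10, 7, 8, 12, 46, 125, 144, 139, 130, 111, 99]
-25 [10, 0, 0, 2, 10, 9, 6, 6, 6, 8, 10, 10, 10, 3, 12, 15, 16, 35, 121, 143, 140, 132, 114, 104]
0 [2, 0, 1, 4, 6, 4, 4, 4, 6, 5, 7, 5, 6, 8, 6, 7, 8, 36, 130, 146, 135, 106, 73, 42]
```

>>> play_rows:
  commands:
    - {"fingers": 1,"tx": 0.0016,"ty": 0,"tz": 0.0002,"ax": 0,"ay": 0,"az": 0}
    - {"fingers": 1,"tx": 0.0026,"ty": 0,"tz": 0.0016,"ax": 0,"ay": 0,"az": 0}
    - {"fingers": 1,"tx": 0.0034,"ty": 0,"tz": 0.0027,"ax": 0,"ay": 0,"az": 0}
    - {"fingers": 1,"tx": 0.0034,"ty": 0,"tz": 0.0027,"ax": 0,"ay": 0,"az": 0}

```text
time_s: 8.5
tcp_pos: [0.4535, 0.2134, 0.0426]
ee_rot: [[-0.007, -1.0, -0.025], [0.574, -0.024, 0.819], [-0.819, -0.009, 0.574]]
wrist_force: [-0.7, -10.2, 21.4]
gripper_width: 0.005
```

```bash
python3 pl.py r6; python3 - <<'E'
import cv2,numpy as np
I=[cv2.cvtColor(cv2.imread(f"pics/{n}.png"),cv2.COLOR_BGR2GRAY) for n in ("r4","r5","r6")]
for a,b in [(0,1),(1,2)]:
    T=I[a][150:400,440:570] if a==0 else I[a][150:400,490:570]
    x0=440 if a==0 else 490
    R=cv2.matchTemplate(I[b][140:410,470:],T[:,:80],cv2.TM_CCOEFF_NORMED); _,v,_,l=cv2.minMaxLoc(R); print(v,l[0]+470-x0,l[1]-10)
E
```

```text
8.5 [-65.6   2.3  42.6] F [ -0.7 -10.2  21.4]
0.9708151817321777 48 0
0.9957541823387146 0 0
```

```bash
python3 - <<'E'
from st import *
c=C["top"]
f=lambda tcp: np.array(tcp)+[10.9+7.8,0,-15.6+5.4]
for tcp,uv in [((-88.5,3.0,42.8),(403,258)),((-138.9,3.1,42.9),(277,258)),((-164,3.5,42.9),(213,250))]:
    Xw=W(p,f(tcp)/1000.)
    u=proj(c,Xw)[0]; x=pf(ray(c,u,.022))*1000
    print("pred rect mm",np.round(x[:2],1),"obs",-230+uv[0]/2.5,100-uv[1]/2.5)
x=ray(c,cr("top",(246,266)),.234);print("wheel top cam",x, ray(C["scene"],cr("scene",(344,236)),.234))
for z in (.232,.24): print(z,pf(ray(c,cr("top",(246,266)),z)),pf(ray(C["scene"],cr("scene",(344,236)),z)))
E
```

```text
pred rect mm [-68.7   0.8] obs -68.80000000000001 -3.200000000000003
pred rect mm [-119.6    0.9] obs -119.2 -3.200000000000003
pred rect mm [-144.9    1.3] obs -144.8 0.0
wheel top cam [0.45554527 0.27682342 0.234     ] [0.45190548 0.2804923  0.234     ]
0.232 [-0.00198527 -0.00334962  0.232     ] [2.53375912e-05 6.58389252e-06 2.32000000e-01]
0.24 [-0.00350683 -0.00133132  0.24      ] [0.00584142 0.00241288 0.24      ]
```

>>> play_rows:
  commands:
    - {"fingers": 1,"tx": -0.01,"ty": 0,"tz": 0.004,"ax": 0,"ay": 0,"az": 0}
    - {"fingers": 1,"tx": -0.0218,"ty": 0,"tz": 0.0125,"ax": 0,"ay": 0,"az": 0}
    - {"fingers": 1,"tx": -0.0218,"ty": 0,"tz": 0.0125,"ax": 0,"ay": 0,"az": 0}

```text
time_s: 8.8
tcp_pos: [0.4514, 0.2128, 0.0597]
ee_rot: [[-0.01, -1.0, -0.021], [0.574, -0.023, 0.818], [-0.819, -0.004, 0.574]]
wrist_force: [-0.5, -1.1, 0.2]
gripper_width: 0.005
```

>>> play_rows:
  commands:
    - {"fingers": 1,"tx": -0.05,"ty": 0,"tz": 0,"ax": 0,"ay": 0,"az": 0}
    - {"fingers": 1,"tx": -0.1,"ty": 0,"tz": 0,"ax": 0,"ay": 0,"az": 0}
    - {"fingers": 1,"tx": -0.15,"ty": 0,"tz": 0,"ax": 0,"ay": 0,"az": 0}
    - {"fingers": 1,"tx": -0.2,"ty": 0,"tz": 0,"ax": 0,"ay": 0,"az": 0}
    - {"fingers": 1,"tx": -0.22,"ty": 0,"tz": 0,"ax": 0,"ay": 0,"az": 0}

```text
time_s: 9.22
tcp_pos: [0.454, 0.1162, 0.1967]
ee_rot: [[-0.007, -1.0, -0.023], [0.573, -0.022, 0.819], [-0.82, -0.007, 0.573]]
wrist_force: [0.3, 0.2, -0.2]
gripper_width: 0.005
```

```bash
python3 st.py c; python3 pl.py r7; python3 edge.py | tail -3; python3 - <<'E'
from st import *
s=r.sense()
R1=pose(0,75); t1=W(p,[0,0,.30])[0]; print(t1)
chain(s["ee_rot"],s["tcp_pos"],R1,t1,3,-1)
E
```

```text
9.2167 press-frame tcp [-162.7    6.7  196.7] joints [  9.6  11.4 -15.6 -39.4 -63.2  10.3] F [ 0.3  0.2 -0.2] M [-1.12 -0.01 -0.02]
[ 1.04  0.05 -1.24]
9.3167 [-161.8    6.7  195.5] F [-0.1 -0.   0.1]
-35 [1, 0, 3, 10, 8, 8, 11, 12, 12, 11, 10, 12, 13, 9, 10, 9, 13, 46, 130, 144, 138, 134, 107, 100]
-25 [9, 0, 0, 2, 9, 7, 9, 7, 8, 9, 8, 8, 9, 9, 15, 15, 16, 32, 120, 145, 141, 130, 115, 104]
0 [1, 0, 1, 3, 6, 4, 3, 3, 6, 6, 6, 6, 5, 6, 6, 4, 6, 33, 131, 148, 135, 100, 72, 63]
[0.45258631 0.27904495 0.3       ]
{'fingers': -1, 'tx': 0.0019, 'ty': -0.0018, 'tz': 0.0859, 'ax': -0.1371, 'ay': 0.0548, 'az': 0.0433}
{'fingers': -1, 'tx': -0.015, 'ty': -0.0366, 'tz': 0.0764, 'ax': -0.1371, 'ay': 0.0548, 'az': 0.0433}
{'fingers': -1, 'tx': -0.0329, 'ty': -0.0611, 'tz': 0.0507, 'ax': -0.1371, 'ay': 0.0548, 'az': 0.0433}
```

>>> play_rows:
  commands:
    - {"fingers": -1,"tx": 0.0019,"ty": -0.0018,"tz": 0.0859,"ax": -0.1371,"ay": 0.0548,"az": 0.0433}
    - {"fingers": -1,"tx": 0.0019,"ty": -0.0018,"tz": 0.0859,"ax": -0.1371,"ay": 0.0548,"az": 0.0433}
    - {"fingers": -1,"tx": 0.0019,"ty": -0.0018,"tz": 0.0859,"ax": -0.1371,"ay": 0.0548,"az": 0.0433}
    - {"fingers": -1,"tx": 0.0019,"ty": -0.0018,"tz": 0.0859,"ax": -0.1371,"ay": 0.0548,"az": 0.0433}
    - {"fingers": -1,"tx": 0.0019,"ty": -0.0018,"tz": 0.0859,"ax": -0.1371,"ay": 0.0548,"az": 0.0433}

```text
time_s: 9.83
tcp_pos: [0.452, 0.1737, 0.2273]
ee_rot: [[-0.107, -0.888, -0.448], [0.397, -0.451, 0.799], [-0.912, -0.092, 0.4]]
wrist_force: [-0.3, 1.1, -1.1]
gripper_width: 0.3
```

>>> play_rows:
  commands:
    - {"fingers": -1,"tx": -0.015,"ty": -0.0366,"tz": 0.0764,"ax": -0.1371,"ay": 0.0548,"az": 0.0433}
    - {"fingers": -1,"tx": -0.015,"ty": -0.0366,"tz": 0.0764,"ax": -0.1371,"ay": 0.0548,"az": 0.0433}
    - {"fingers": -1,"tx": -0.015,"ty": -0.0366,"tz": 0.0764,"ax": -0.1371,"ay": 0.0548,"az": 0.0433}
    - {"fingers": -1,"tx": -0.015,"ty": -0.0366,"tz": 0.0764,"ax": -0.1371,"ay": 0.0548,"az": 0.0433}
    - {"fingers": -1,"tx": -0.015,"ty": -0.0366,"tz": 0.0764,"ax": -0.1371,"ay": 0.0548,"az": 0.0433}

```text
time_s: 10.25
tcp_pos: [0.4515, 0.2266, 0.2628]
ee_rot: [[-0.102, -0.603, -0.791], [0.19, -0.792, 0.58], [-0.977, -0.091, 0.195]]
wrist_force: [-0.9, -0.1, -0.8]
gripper_width: 0.679
```

>>> play_rows:
  commands:
    - {"fingers": -1,"tx": -0.0329,"ty": -0.0611,"tz": 0.0507,"ax": -0.1371,"ay": 0.0548,"az": 0.0433}
    - {"fingers": -1,"tx": -0.0329,"ty": -0.0611,"tz": 0.0507,"ax": -0.1371,"ay": 0.0548,"az": 0.0433}
    - {"fingers": -1,"tx": -0.0329,"ty": -0.0611,"tz": 0.0507,"ax": -0.1371,"ay": 0.0548,"az": 0.0433}
    - {"fingers": -1,"tx": -0.0329,"ty": -0.0611,"tz": 0.0507,"ax": -0.1371,"ay": 0.0548,"az": 0.0433}
    - {"fingers": -1,"tx": -0.0329,"ty": -0.0611,"tz": 0.0507,"ax": -0.1371,"ay": 0.0548,"az": 0.0433}

```text
time_s: 10.67
tcp_pos: [0.4515, 0.2792, 0.2983]
ee_rot: [[-0.003, -0.21, -0.978], [-0.003, -0.978, 0.21], [-1.0, 0.003, 0.003]]
wrist_force: [-0.4, -0.1, -0.0]
gripper_width: 0.981
```

```bash
cat > go.py <<'E'
from st import *
# usage: go.py theta phi x y z (press frame, m): row from measured pose
a=list(map(float,sys.argv[1:6])); s=r.sense(); R1=pose(a[0],a[1])
print(s["time_s"],np.round(pf(s["tcp_pos"])*1000,1),"j",np.round(s["joints"],1),"F",np.round(s["wrist_force"],1),"M",np.round(s["moment"],2))
yv=s["ee_rot"][:,1]; print("phi",np.degrees(np.arctan2(yv[1],yv[0]))-np.degrees(p[2])-90)
print(row(s["ee_rot"],s["tcp_pos"],R1,W(p,a[2:])[0]))
E
python3 go.py 0 75 0 0 .300
```

```text
10.6667 [2.000e-01 1.100e+00 2.983e+02] j [ 49.2  10.8  -7.1  -0.  -72.3  28.7] F [-0.4 -0.1 -0. ] M [-0.1   0.21 -0.02]
phi -284.95391548593904
{'tx': -0.0023, 'ty': -0.0001, 'tz': -0.0015, 'ax': 0.0003, 'ay': 0.0008, 'az': -0.0011}
```

>>> play_rows:
  commands:
    - {"fingers": -1,"tx": 0.04,"ty": 0.0014,"tz": -0.0015,"ax": 0,"ay": 0,"az": 0}
    - {"fingers": -1,"tx": 0.07,"ty": 0.0014,"tz": -0.0015,"ax": 0,"ay": 0,"az": 0}
    - {"fingers": -1,"tx": 0.0895,"ty": 0.0014,"tz": -0.0015,"ax": 0,"ay": 0,"az": 0}
    - {"fingers": -1,"tx": 0.0895,"ty": 0.0014,"tz": -0.0015,"ax": 0,"ay": 0,"az": 0}

```text
time_s: 11.0
tcp_pos: [0.4518, 0.2751, 0.2286]
ee_rot: [[-0.009, -0.217, -0.976], [-0.005, -0.976, 0.217], [-1.0, 0.007, 0.007]]
wrist_force: [0.3, 0.0, -0.6]
gripper_width: 1.001
```

```bash
python3 go.py 0 75 -.001 0 .231; python3 st.py d; python3 - <<'E'
import cv2
a=cv2.imread('pics/top_d.png')[120:270,150:350];b=cv2.imread('pics/scene_d.png')[150:300,180:380]
f=lambda x:cv2.resize(x,(400,300),interpolation=3)
cv2.imwrite('pics/v6.png',cv2.hconcat([f(a),f(b)]))
E
```

```text
11.0 [ -3.9   1.  228.6] j [ 48.8  13.6 -13.7  -0.2 -63.3  28.7] F [ 0.3  0.  -0.6] M [-0.16  0.19 -0.01]
phi -285.38471665680595
{'tx': -0.0033, 'ty': -0.0041, 'tz': -0.0002, 'ax': -0.0021, 'ay': 0.0024, 'az': -0.0021}
11.0 press-frame tcp [ -3.9   1.  228.6] joints [ 48.8  13.6 -13.7  -0.2 -63.3  28.7] F [ 0.3  0.  -0.6] M [-0.16  0.19 -0.01]
[-71.95  29.74  23.33]
```

View pics/v6.png

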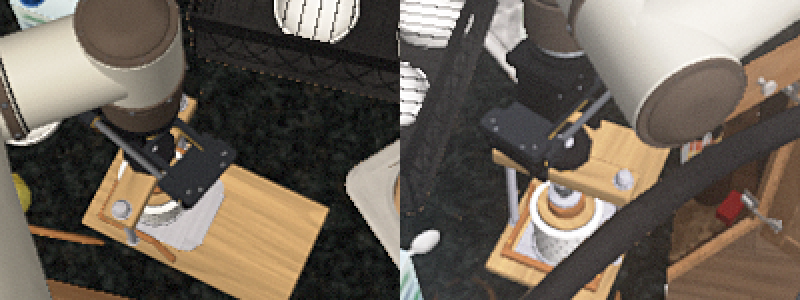

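>>> play_rows:
  commands:
    - {"fingers": -1,"tx": -0.0015,"ty": -0.001,"tz": 0,"ax": 0,"ay": 0,"az": 0}
    - {"fingers": 1,"tx": -0.0015,"ty": -0.001,"tz": 0,"ax": 0,"ay": 0,"az": 0}
    - {"fingers": 1,"tx": -0.0015,"ty": -0.001,"tz": 0,"ax": 0,"ay": 0,"az": 0}
    - {"fingers": 1,"tx": -0.0015,"ty": -0.001,"tz": 0,"ax": 0,"ay": 0,"az": 0}
    - {"fingers": 1,"tx": -0.0015,"ty": -0.001,"tz": 0,"ax": 0,"ay": 0,"az": 0}

```text
time_s: 11.52
tcp_pos: [0.454, 0.2784, 0.235]
ee_rot: [[0.001, -0.21, -0.978], [0.0, -0.978, 0.21], [-1.0, -0.0, -0.001]]
wrist_force: [-0.7, -0.0, -0.3]
gripper_width: 0.782
```

>>> play_rows:
  commands:
    - {"fingers": 1,"tx": 0,"ty": 0,"tz": 0,"ax": 0,"ay": 0,"az": 0}
    - {"fingers": 1,"tx": 0,"ty": 0,"tz": 0,"ax": 0,"ay": 0,"az": 0}
    - {"fingers": 1,"tx": 0,"ty": 0,"tz": 0,"ax": 0,"ay": 0,"az": 0}

```text
time_s: 11.77
tcp_pos: [0.454, 0.2787, 0.2347]
ee_rot: [[0.001, -0.21, -0.978], [0.0, -0.978, 0.21], [-1.0, -0.0, -0.001]]
wrist_force: [-1.0, 1.9, 0.5]
gripper_width: 0.683
```

```bash
python3 go.py 0 75 -.001 0 .231
```

```text
11.7667 [ -0.4  -1.4 234.7] j [ 49.   13.3 -13.2   0.  -63.5  28.9] F [-1.   1.9  0.5] M [ 0.28  0.27 -0.09]
phi -284.95562684644244
{'tx': 0.005, 'ty': 0.0012, 'tz': 0.0016, 'ax': 0.0002, 'ay': -0.0003, 'az': 0.0001}
```

>>> play_rows:
  commands:
    - {"fingers": 1,"tx": 0,"ty": 0,"tz": 0,"ax": 0.02,"ay": 0,"az": 0}
    - {"fingers": 1,"tx": 0,"ty": 0,"tz": 0,"ax": 0.05,"ay": 0,"az": 0}
    - {"fingers": 1,"tx": 0,"ty": 0,"tz": 0,"ax": 0.08,"ay": 0,"az": 0}
    - {"fingers": 1,"tx": 0,"ty": 0,"tz": 0,"ax": 0.11,"ay": 0,"az": 0}
    - {"fingers": 1,"tx": 0,"ty": 0,"tz": 0,"ax": 0.14,"ay": 0,"az": 0}

```text
time_s: 12.18
tcp_pos: [0.4538, 0.2783, 0.2347]
ee_rot: [[0.0, -0.609, -0.793], [-0.001, -0.793, 0.609], [-1.0, 0.0, -0.001]]
wrist_force: [-0.2, -0.2, 2.1]
gripper_width: 0.681
```

```bash
python3 go.py 0 75 -.001 0 .231; python3 st.py e
```

```text
12.1833 [ -0.8  -1.2 234.7] j [ 49.   13.3 -13.2   0.1 -63.5   3.4] F [-0.2 -0.2  2.1] M [0.06 0.35 0.16]
phi -310.38224818006375
{'tx': 0.005, 'ty': 0.0012, 'tz': 0.0011, 'ax': -0.141, 'ay': -0.0002, 'az': -0.0002}
12.1833 press-frame tcp [ -0.8  -1.2 234.7] joints [ 49.   13.3 -13.2   0.1 -63.5   3.4] F [-0.2 -0.2  2.1] M [0.06 0.35 0.16]
[-48.03  32.82  15.15]
```

>>> play_rows:
  commands:
    - {"fingers": 1,"tx": 0,"ty": 0,"tz": 0,"ax": 0.03,"ay": 0,"az": 0}
    - {"fingers": 1,"tx": 0,"ty": 0,"tz": 0,"ax": 0.06,"ay": 0,"az": 0}
    - {"fingers": 1,"tx": 0,"ty": 0,"tz": 0,"ax": 0.09,"ay": 0,"az": 0}
    - {"fingers": 1,"tx": 0,"ty": 0,"tz": 0,"ax": 0.12,"ay": 0,"az": 0}
    - {"fingers": 1,"tx": 0,"ty": 0,"tz": 0,"ax": 0.15,"ay": 0,"az": 0}

```text
time_s: 12.7
tcp_pos: [0.4535, 0.278, 0.2347]
ee_rot: [[-0.0, -0.902, -0.432], [-0.002, -0.432, 0.902], [-1.0, 0.001, -0.001]]
wrist_force: [-2.7, -0.4, 3.5]
gripper_width: 0.681
```

>>> play_rows:
  commands:
    - {"fingers": 1,"tx": 0,"ty": 0,"tz": 0,"ax": 0.03,"ay": 0,"az": 0}
    - {"fingers": 1,"tx": 0,"ty": 0,"tz": 0,"ax": 0.06,"ay": 0,"az": 0}
    - {"fingers": 1,"tx": 0,"ty": 0,"tz": 0,"ax": 0.09,"ay": 0,"az": 0}
    - {"fingers": 1,"tx": 0,"ty": 0,"tz": 0,"ax": 0.12,"ay": 0,"az": 0}
    - {"fingers": 1,"tx": 0,"ty": 0,"tz": 0,"ax": 0.15,"ay": 0,"az": 0}

```text
time_s: 13.12
tcp_pos: [0.453, 0.2779, 0.2347]
ee_rot: [[-0.001, -1.0, 0.024], [-0.002, 0.024, 1.0], [-1.0, 0.001, -0.002]]
wrist_force: [-4.8, -1.3, 4.5]
gripper_width: 0.685
```

```bash
python3 go.py 0 75 -.001 0 .231
```

```text
13.1167 [ -1.2  -0.3 234.7] j [ 49.   13.3 -13.2   0.  -63.6 -50.4] F [-4.8 -1.3  4.5] M [-0.    1.37  0.2 ]
phi -4.2212581508722025
{'tx': 0.0049, 'ty': 0.0005, 'tz': 0.0002, 'ax': -0.4401, 'ay': -0.0002, 'az': -0.0008}
```

>>> play_rows:
  commands:
    - {"fingers": 1,"tx": 0,"ty": 0,"tz": 0,"ax": 0.03,"ay": 0,"az": 0}
    - {"fingers": 1,"tx": 0,"ty": 0,"tz": 0,"ax": 0.06,"ay": 0,"az": 0}
    - {"fingers": 1,"tx": 0,"ty": 0,"tz": 0,"ax": 0.09,"ay": 0,"az": 0}
    - {"fingers": 1,"tx": 0,"ty": 0,"tz": 0,"ax": 0.12,"ay": 0,"az": 0}
    - {"fingers": 1,"tx": 0,"ty": 0,"tz": 0,"ax": 0.15,"ay": 0,"az": 0}

```text
time_s: 13.53
tcp_pos: [0.4525, 0.278, 0.2347]
ee_rot: [[-0.002, -0.88, 0.475], [-0.002, 0.475, 0.88], [-1.0, 0.001, -0.003]]
wrist_force: [-6.1, 0.8, 4.8]
gripper_width: 0.679
```

```bash
python3 go.py 0 75 -.001 0 .231
```

```text
13.5333 [-1.000e+00  1.000e-01  2.347e+02] j [ 49.1  13.3 -13.2  -0.  -63.7 -77.4] F [-6.1  0.8  4.8] M [0.23 1.83 0.21]
phi -31.20924087346087
{'tx': 0.005, 'ty': -0.0001, 'tz': 0.0001, 'ax': -0.5901, 'ay': -0.0002, 'az': -0.001}
```

>>> play_rows:
  commands:
    - {"fingers": 1,"tx": 0,"ty": 0,"tz": 0,"ax": 0.02,"ay": 0,"az": 0}
    - {"fingers": 1,"tx": 0,"ty": 0,"tz": 0,"ax": 0.04,"ay": 0,"az": 0}
    - {"fingers": 1,"tx": 0,"ty": 0,"tz": 0,"ax": 0.06,"ay": 0,"az": 0}
    - {"fingers": 1,"tx": 0,"ty": 0,"tz": 0,"ax": 0.075,"ay": 0,"az": 0}
    - {"fingers": 1,"tx": 0,"ty": 0,"tz": 0,"ax": 0.075,"ay": 0,"az": 0}

```text
time_s: 13.95
tcp_pos: [0.4524, 0.2782, 0.2347]
ee_rot: [[-0.002, -0.746, 0.666], [-0.001, 0.666, 0.746], [-1.0, 0.001, -0.003]]
wrist_force: [-7.7, 0.2, 4.5]
gripper_width: 0.683
```

```bash
python3 go.py 0 75 -.001 0 .231
```

```text
13.95 [ -0.9   0.3 234.7] j [ 49.1  13.3 -13.2  -0.1 -63.7 -90.8] F [-7.7  0.2  4.5] M [ 0.29  1.91 -0.02]
phi -44.57520328316063
{'tx': 0.005, 'ty': -0.0004, 'tz': 0.0001, 'ax': -0.6643, 'ay': -0.0002, 'az': -0.0011}
```

>>> play_rows:
  commands:
    - {"fingers": 1,"tx": 0,"ty": 0,"tz": 0,"ax": 0.01,"ay": 0,"az": 0}
    - {"fingers": 1,"tx": 0,"ty": 0,"tz": 0,"ax": 0.02,"ay": 0,"az": 0}
    - {"fingers": 1,"tx": 0,"ty": 0,"tz": 0,"ax": 0.03,"ay": 0,"az": 0}

```text
time_s: 14.2
tcp_pos: [0.4523, 0.2782, 0.2347]
ee_rot: [[-0.003, -0.681, 0.732], [-0.001, 0.732, 0.681], [-1.0, 0.001, -0.003]]
wrist_force: [-7.1, 0.7, 4.3]
gripper_width: 0.682
```

```bash
python3 go.py 0 75 -.001 0 .231
```

```text
14.2 [ -0.8   0.3 234.7] j [ 49.1  13.3 -13.2  -0.1 -63.7 -96.1] F [-7.1  0.7  4.3] M [0.31 2.04 0.53]
phi -49.91521029514273
{'tx': 0.0049, 'ty': -0.0005, 'tz': 0.0002, 'ax': -0.694, 'ay': -0.0003, 'az': -0.0011}
```

>>> play_rows:
  commands:
    - {"fingers": -1,"tx": 0,"ty": 0,"tz": 0,"ax": 0,"ay": 0,"az": 0}
    - {"fingers": -1,"tx": 0,"ty": 0,"tz": 0,"ax": 0,"ay": 0,"az": 0}
    - {"fingers": -1,"tx": 0,"ty": 0,"tz": 0,"ax": 0,"ay": 0,"az": 0}
    - {"fingers": -1,"tx": 0,"ty": 0,"tz": 0,"ax": 0,"ay": 0,"az": 0}
    - {"fingers": -1,"tx": 0,"ty": 0,"tz": 0,"ax": 0,"ay": 0,"az": 0}

```text
time_s: 14.62
tcp_pos: [0.4541, 0.2782, 0.2343]
ee_rot: [[0.001, -0.68, 0.734], [-0.001, 0.734, 0.68], [-1.0, -0.001, -0.0]]
wrist_force: [-0.1, 0.2, 0.3]
gripper_width: 0.957
```

>>> play_rows:
  commands:
    - {"fingers": -1,"tx": -0.015,"ty": 0,"tz": 0,"ax": 0,"ay": 0,"az": 0}
    - {"fingers": -1,"tx": -0.04,"ty": 0,"tz": 0,"ax": 0,"ay": 0,"az": 0}
    - {"fingers": -1,"tx": -0.08,"ty": 0,"tz": 0,"ax": 0,"ay": 0,"az": 0}
    - {"fingers": -1,"tx": -0.12,"ty": 0,"tz": 0,"ax": 0,"ay": 0,"az": 0}
    - {"fingers": -1,"tx": -0.16,"ty": 0,"tz": 0,"ax": 0,"ay": 0,"az": 0}

```text
time_s: 15.03
tcp_pos: [0.4539, 0.2781, 0.3557]
ee_rot: [[0.0, -0.679, 0.734], [-0.001, 0.734, 0.679], [-1.0, -0.001, -0.001]]
wrist_force: [0.7, 0.4, -0.5]
gripper_width: 0.997
```

```bash
python3 st.py f; python3 - <<'E'
import cv2
a=cv2.imread('pics/top_f.png')[120:270,150:350];b=cv2.imread('pics/scene_f.png')[180:300,200:360]
f=lambda x:cv2.resize(x,(400,300),interpolation=3)
cv2.imwrite('pics/v7.png',cv2.hconcat([f(a),f(b)]))
E
python3 edge.py|tail -4
```

```text
15.0333 press-frame tcp [ -1.1  -1.2 355.7] joints [ 49.    9.4  -0.8   0.1 -79.8 -96.2] F [ 0.7  0.4 -0.5] M [ 0.11 -0.06  0.02]
[ 48.43  32.78 -15.32]
-45 [1, 9, 13, 13, 10, 13, 13, 12, 11, 10, 9, 11, 12, 15, 14, 12, 14, 27, 136, 153, 140, 129, 112, 103]
-35 [1, 0, 4, 9, 8, 9, 12, 12, 12, 10, 12, 12, 14, 12, 13, 12, 16, 47, 130, 147, 141, 136, 110, 103]
-25 [9, 0, 0, 3, 9, 9, 6, 7, 7, 8, 10, 8, 8, 11, 11, 10, 17, 37, 122, 148, 143, 131, 114, 105]
0 [1, 1, 2, 5, 9, 9, 6, 8, 8, 6, 7, 7, 5, 7, 6, 5, 10, 36, 132, 148, 136, 100, 89, 43]
```

View pics/v7.png

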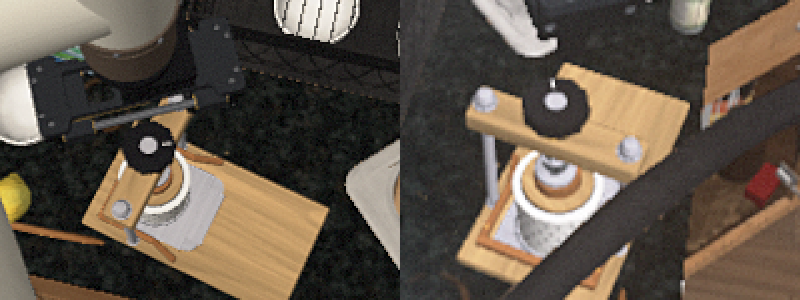

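```bash
python3 -c "
from station import job; print(job.finish_job())"
```

```text
the job is handed in; nothing more can be done
None
```

The press is loaded and wound down, and I handed the job in at about 15 s of the 56 s allowed; no verdict was reported.

- **Plate:** I pressed on the bare end at 13–15 N with shut fingertips, leaning back 35°, and slid the plate in until it stopped. A last 2 mm push at about 21 N did not move the mould in the pictures, so I took it as home. The pictures cannot rule out a small gap at the stop, because the stop's top edge hides the last few millimetres of the plate. Partway in, the plate measured about 0.5 mm off the middle and square. A later view was still straight, but the far end is hidden by the crosshead.
- **Wheel:** I wound it about 125° (2.18 rad) clockwise; the white mark on the wheel shows about 123°, so the grip did not slip noticeably. The torque was about 0.5 N m at the very end, against about 0.2 N m before. That may mean the wheel reached its end stop.
- **Final view:** The fingers are open and clear above the wheel, and wrist force is near zero. The mould looks upright under the screw with the foot on the follower.
- **Not directly checked:** Foot force was not measured. I inferred at least about 13 N from the wheel angle. I did not re-measure the carton, bowl and jar, but the arm did not come near them.
- **Disagreement:** The two cameras placed the press 4–6 mm apart. I used the combined fit, and both the plate contact and the wheel grip matched it.

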